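# Re-pin the drill plate of a hinged boring jig

### The arm

A 6-joint arm with a two-finger parallel gripper is mounted at the origin on a cart in front of the work surface, level with it; the furniture and walls round the work are solid. World frame = base frame: x ahead of the robot, y to its left, z up, the work surface at z = 0. Lengths are in m, angles in rad, forces in N, time in s.
With the tool pointing down it reaches from about 0.25 to 0.775 m from the base axis. Payload 4 kg.
Tool frame: the origin (TCP) lies at the very end of the fingers, on their centre line; the grasp point (between the pads) lies 19 mm behind it; z points along the fingers, y is the direction in which the jaws open and shut (so a half turn about z gives the same grasp; the last joint's range is limited). The gripper opens to 94 mm and grips with 3 to 60 N. Pads are 16 mm wide; open, the fingers measure 119 mm over their backs; the gripper's body (75 mm by 177 mm) begins 78 mm behind the grasp point.
Start: joints at [1.118, 0.087, 1.371, -0, 1.684, -0.103], TCP at [0.189, 0.517, 0.206] pointing down, gripper open.
Joint ranges: [-3.1, 3.1], [-0.76, 2.03], [0.27, 2.55], [-1.08, 4.22], [0.17, 2.65], [-2.57, 2.57]. Speed limits (rad/s): [2.79, 2.79, 3.14, 3.14, 3.14, 3.14].

### API

Orientations are given as [roll, pitch, yaw] about the fixed x, y, z axes, in that order (R = Rz(yaw) Ry(pitch) Rx(roll)).
In Python, from bench import robot, snapshot, models gives the robot as it stands.
- The arm moves only by the tool arm_command, never from a script. Its argument "commands" is text: rows parted by semicolons, each of 7 numbers parted by spaces: the shift along the tool's x, y, z in mm, then the turn, a rotation vector about the tool's x, y, z in degrees, then the opening, from 0 (shut) to 1 (fully open). In form: tx ty tz rx ry rz hand; .... A call has 1 to 12 rows; each row shifts and turns the pose as measured when the row begins, along the tool's axes as they then stand; what a row does not reach is not made up. A row lasts 1/8 s, in which the tool goes at most 62.5 mm and 10.7 degrees, less where a joint would pass 70% of its speed; a pose out of reach is approached as far as the arm can. A call is refused whole if a number of a shift passes 62.5 or a number of a turn 10.7, either way. A call with a gripper value outside its range is refused whole. The fingers move at their own pace and stop on an object; the grip force is fixed at half the most. Time passes only in rows, so rows that do not move let the fingers close. It gives the time, the measured TCP pose, the force and the opening at its end, in the units of the state.
- robot.get_obs(): the state, without advancing time (a new reading comes with each control period).
- snapshot(name): name is "scene" or "top" or "wrist"; returns a dict with "img" (400x640x3 uint8, blue, green, red), "camera_matrix" (3x3 intrinsics, pixels), "origin" and "rotation" of the camera in the world. Camera axes: x right, y down, z forward; pixel columns grow to the right and rows downward; lengths in m; the calibration is good to about 2 mm. A picture is of the moment at which its call begins. There is no depth.
- robot.close_job(): hands the job in, once; it reports no verdict.
Trained networks look in a picture, given as the dict that the camera call returned (one of the last four; its "shot" number tells which), for a name from the list of things; names that differ only in an ending like _2 or _b are one class to them, and where a whole thing is asked for, a point or a joint stands for the part that bears it (a point fixed in the world has none). Each returns a list of dicts, best first, with "conf" (0 to 1); they miss things now and then, are a little off and sometimes report something else, mostly with a low value. They report only what shows in the picture. A call takes as long as a camera call.
- models.spot_in(query, picture): "bbox" ([left, top, width, height] as shares, 0 to 1, of the picture: columns of its width, rows of its height, round what is visible of it).
- models.tip_of(query, picture): "centre" ([column, row] as shares, 0 to 1, of the picture: columns of its width, rows of its height: a listed point, or the origin of a listed thing).
The state is a dict: "time": time; "joint_positions": joint angles; "qvel": joint speeds; "joint_torque": joint torques, N m; "tool_pos": TCP position; "ee_rot": TCP orientation; "wrist_force": force on the tool from outside, world axes, zero at the start; "wrist_torque": the same for the moment, N m; "width": finger opening in m.
Only numpy, scipy, OpenCV 4.12 (cv2) and the standard library are available. Lean on these libraries where they do the work, as an engineer would, in place of code of your own. Each camera call takes 0.05 s, during which the arm holds its last target. There are 200 camera calls.

### The job

The hinged drill plate of the green boring jig has been taken off its hinge and lies drawn back on the jig's rails. Push it fully back so that its two knuckles stand between the jig's three lugs, then thread the cranked steel pin, nose first from the end of the hinge that faces the robot, through all five bores until its crank is fully home against the first lug. Feel the pin through without forcing it, leave the plate lying flat and the pin released, and do not shift the tools lying around.

Things in the scene. Friction and masses are not known exactly. Their poses are not given: they have to be found in the camera images.
- jig_base: Green cast boring jig bolted to the bench (fixed): base plate 132 x 150 x 14 mm with a wood offcut 18 mm thick lying on it. Origin: centre of its underside. x: parallel to the hinge, away from the robot; y: from the hinge side (right) to the open side (left); z up. The hinge axis runs along x at y = -50 mm, 50 mm above the bench. Ears with bolts reach x = +-90 mm at y = 20..50, 18 mm high.
- hinge_mid (a point): Middle of the hinge axis, in the middle lug; axes as the jig's. Three round lugs of 26 mm outer and 14 mm bore diameter stand along it at x = -66..-48, -12.5..12.5 and 48..66 mm from here. A web behind them (face at y = -14 mm from here, 4 mm above it) stops the plate's knuckles 1 to 2 mm past true alignment; the pin's round nose then draws them back into line.
- hinge_entry (a point): Centre of the first lug's bore mouth, ringed in bronze, 66 mm before hinge_mid on the hinge axis, at the end facing the robot: the pin enters here and travels along the jig's +x.
- rail_mid (a point): Middle of the open (left) ends of the two rails that carry the drill plate, level with their tops, 44 mm above the bench; axes as the jig's. The rails run along y at x = +-57 mm from here, 105 mm long. Cheeks beside them (tops 6 mm higher, outer faces at x = +-70 mm) guide the plate's sides with 2 mm play. The offcut between the rails stands 13 mm out past here, its top 12 mm lower.
- leaf: Loose aluminium drill plate, 124 mm wide (x), 12 mm thick, 0.4 kg, flat on the rails; slides at a push of 2 to 4 N. Origin on the axis of its two knuckles, midway between them, mid thickness; axes as the jig's when in place. Knuckles: tubes, 26 mm outside, 14 mm bore, at x = +-15..45.5 mm: 2.5 mm play between the lugs. Starts 15 to 38 mm off towards +y; in place its origin is at hinge_mid.
- leaf_tab (a point): Middle of the flat outer face of the drill plate's free edge, 118 mm from its knuckle axis, at mid thickness; axes as the plate's, the face looks to +y. Here the edge is an upturned finger tab 46 mm wide, from 6 mm below to 16 mm above this point. Push it along the plate's -y.
- pin: Loose cranked pin of 12 mm round steel bar, 0.17 kg, lying flat on the bench. Origin halfway along the axis of the straight shank, 80 mm from either end; x along the shank to the half-round nose, +y to the side of the crank leg, which stands square to the shank and reaches 40 mm out. Centre of mass at x = -14 mm. Once let go in the bores it may turn so that the leg hangs down, which is fine.
- pin_tip (a point): Tip of the pin's round nose, on the shank's axis; stands about 22 mm out of the last lug when the pin is home.
- pin_bend (a point): Where the shank's axis meets the axis of the crank leg, 160 mm behind pin_tip; the outside of the bend is 6 mm farther back. When the pin is home (leg's 6 mm radius against the first lug) it lies 6 mm before hinge_entry. Pushed on the outside of the bend, the pin may bind in the far bores: a light tap or a push of up to about 20 N, a little to one side if need be, moves it on.
- driver_black: Bystander: screwdriver with black handle, 169 x 28 x 31 mm, along its x. Origin at the centre of its underside.
- masking_roll: Bystander: roll of masking tape lying flat, 96 mm diameter, 24 mm high. Origin at the centre of its underside.
- block_plane: Bystander: block plane, 150 x 42 x 51 mm, along its x. Origin at the centre of its sole.

How it is judged:
By the outcome, as a careful person would: the job done as asked, in the order asked, and still so for the second after the job is handed in, with the robot touching nothing.
It also fails if it takes over 72 s, if anything falls off the work surface, if the arm or the gripper's body presses on something with over 40 N, if the wrist force passes 120 N, or if a joint passes its speed limit or range.

## Working session

There is one attempt and no reset: what is moved stays moved. The work goes in short steps, Python scripts to look and compute and a tool call to move; the robot and the scene stay as the last step left them, time stands still between calls to the robot, and variables do not carry over. Pictures are saved under pics/ and viewed, about 8 in all and at most 12, crops included, and the job is handed in when it is done.

Besides the shell and the picture viewer there is one more tool, called after "Emit:" as a command line: name --argument value ..., lists and objects as JSON in quotes. arm_command: Moves the arm, as the interface text tells. Its arguments: {"type":"object","properties":{"commands":{"type":"string"}},"required":["commands"]}

```bash
mkdir -p pics; ls
cat > h.py <<'E'
import numpy as np, cv2
from scipy.spatial.transform import Rotation as R
from bench import robot, snapshot, models
def ray(p,c):
    K=np.array(p["camera_matrix"]);d=np.array(p["rotation"])@np.linalg.inv(K)@np.array([c[0]*640,c[1]*400,1.])
    return np.array(p["origin"]),d/np.linalg.norm(d)
def atz(p,c,z):
    o,d=ray(p,c);return o+d*(z-o[2])/d[2]
def proj(p,X):
    K=np.array(p["camera_matrix"]);v=K@(np.array(p["rotation"]).T@(np.array(X)-np.array(p["origin"])));return v[:2]/v[2]
def tri(rs):
    A=np.zeros((3,3));b=np.zeros(3)
    for o,d in rs:
        M=np.eye(3)-np.outer(d,d);A+=M;b+=M@o
    return np.linalg.solve(A,b)
def st():
    o=robot.get_obs();print({k:np.round(o[k],4).tolist() for k in("time","tool_pos","ee_rot","wrist_force","width","joint_positions")})
    return o
E
cat > a.py <<'E'
from h import *
st()
Z=dict(jig_base=0,hinge_mid=.05,hinge_entry=.05,rail_mid=.044,leaf=.05,leaf_tab=.05,pin=.006,pin_tip=.006,pin_bend=.006,driver_black=0,masking_roll=0,block_plane=0)
P={n:snapshot(n) for n in("scene","top")}
for n,p in P.items(): cv2.imwrite(f"pics/{n}1.png",p["img"]); print(n,np.round(p["origin"],3))
for q,z in Z.items():
    rs=[]
    for n,p in P.items():
        for r in models.tip_of(q,p)[:2]:
            print(q,n,round(r["conf"],2),np.round(np.array(r["centre"])*[640,400],1),np.round(atz(p,r["centre"],z),4))
E
python3 a.py
```

```text
pics
{'time': 0.0, 'tool_pos': [0.1883, 0.5162, 0.2043], 'ee_rot': [-3.1394, -0.0002, 2.7918], 'wrist_force': [0.088, -0.0237, 0.4439], 'width': 0.0937, 'joint_positions': [1.1179, 0.0879, 1.3722, 0.0, 1.6836, -0.1031]}
scene [-0.098 -0.736  0.661]
top [ 0.278 -0.014  1.234]Traceback (most recent call last):
  File "a.py", line 10, in <module>
    print(q,n,round(r["conf"],2),np.round(np.array(r["centre"])*[640,400],1),np.round(atz(p,r["centre"],z),4))
                                                                                      ~~~^^^^^^^^^^^^^^^^^
  File "h.py", line 8, in atz
    o,d=ray(p,c);return o+d*(z-o[2])/d[2]
                                     ~^^^
IndexError: invalid index to scalar variable.
```

```bash
python3 -c "
from h import *
p=snapshot('top');print(p['rotation'],p['camera_matrix']);p=snapshot('scene');print(p['rotation'])"
```

```text
[-2.92320732  0.0065249  -1.47637295] [[483.31779074   0.         315.67852662]
 [  0.         483.31779074 192.63593427]
 [  0.           0.           1.        ]]
[-2.11181276  0.01348782 -0.72593239]
```

View pics/top1.png

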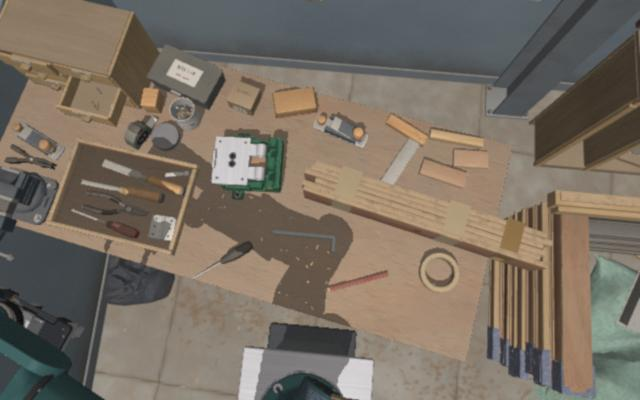

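View pics/scene1.png

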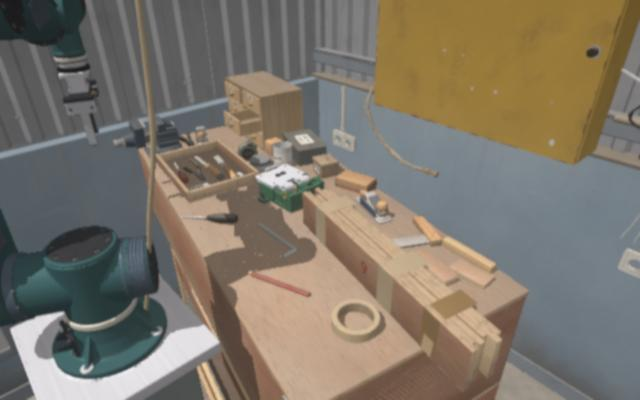

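Two views: jig at top pixel (245,163) with the plate drawn to the left, and the pin at (275..335, 232..250). The rotation is given as rpy.

```bash
sed -i 's/np.array(p\["rotation"\])/rot(p)/; s/(rot(p).T/(rot(p).T/; s/(np.array(p\["rotation"\]).T/(rot(p).T/' h.py; sed -i '3a def rot(p): return R.from_euler("xyz",p["rotation"]).as_matrix()' h.py; python3 a.py
```

```text
{'time': 0.25, 'tool_pos': [0.1884, 0.5165, 0.2049], 'ee_rot': [-3.1406, -0.0001, 2.7918], 'wrist_force': [0.3457, -0.0999, 0.0819], 'width': 0.094, 'joint_positions': [1.1179, 0.0876, 1.3714, -0.0, 1.6836, -0.1031]}
scene [-0.098 -0.736  0.661]
top [ 0.278 -0.014  1.234]
jig_base scene 0.86 [292.9 193.5] [0.6164 0.195  0.    ]
jig_base scene 0.21 [282.4 197.5] [0.5778 0.1976 0.    ]
jig_base top 0.55 [252.7 168. ] [0.6005 0.1926 0.    ]
hinge_mid scene 0.62 [305.8 184. ] [0.6256 0.1431 0.05  ]
hinge_mid top 0.59 [273.4 158.1] [0.6184 0.1347 0.05  ]
hinge_entry scene 0.71 [284.6 195.5] [0.5382 0.1316 0.05  ]
hinge_entry top 0.61 [269.7 186.1] [0.5446 0.1357 0.05  ]
rail_mid scene 0.6 [278.1 173.3] [0.615  0.2637 0.044 ]
rail_mid top 0.54 [253.6 167.2] [0.5913 0.1832 0.044 ]
rail_mid top 0.5 [435.5 272.5] [ 0.3689 -0.2897  0.044 ]
leaf scene 0.67 [294.7 181. ] [0.6137 0.1798 0.05  ]
leaf top 0.55 [258.7 162.7] [0.6028 0.1707 0.05  ]
leaf_tab scene 0.6 [271.3 170.5] [0.6043 0.2838 0.05  ]
leaf_tab top 0.88 [216.1 156.2] [0.6098 0.2812 0.05  ]
pin scene 0.58 [276.9 236. ] [0.439  0.0404 0.006 ]
pin scene 0.28 [354.9 326. ] [ 0.3652 -0.3127  0.006 ]
pin top 0.83 [304.8 234.3] [0.4371 0.0373 0.006 ]
pin_tip scene 0.85 [259.5 224.4] [0.4373 0.116  0.006 ]
pin_tip top 0.63 [268.9 227.5] [0.446  0.1307 0.006 ]
pin_tip top 0.29 [251.  167.3] [0.6004 0.1962 0.006 ]
pin_bend scene 0.75 [292.1 248.6] [ 0.4338 -0.0288  0.006 ]
pin_bend top 0.78 [335.1 237.4] [ 0.4364 -0.0403  0.006 ]
driver_black scene 0.72 [208.7 223.7] [0.3416 0.2215 0.    ]
driver_black scene 0.25 [294.7 251.3] [ 0.4365 -0.0354  0.    ]
driver_black top 0.83 [223.4 260.8] [0.3512 0.2367 0.    ]
masking_roll scene 0.6 [355.2 323.9] [ 0.374  -0.3053  0.    ]
masking_roll top 0.81 [436.7 272.5] [ 0.3726 -0.3028  0.    ]
block_plane scene 0.91 [371.6 208.4] [ 0.7274 -0.0268  0.    ]
block_plane top 0.63 [341.3 128. ] [ 0.7335 -0.0318  0.    ]
```

```bash
cat >> h.py <<'E'
def plan(x,y,z,yaw,hand,n,tilt=None):
    """rows to go from the measured pose to a tool-down pose (yaw deg)"""
    o=robot.get_obs();P=np.array(o["tool_pos"]);Q=R.from_euler("xyz",o["ee_rot"])
    T=np.array([x,y,z]);G=R.from_euler("xyz",[np.pi,0,np.radians(yaw)])
    D=(Q.inv()*G).as_rotvec();s=[]
    for i in range(n):
        q=Q*R.from_rotvec(D*i/n);t=q.inv().apply((T-P)/n)*1e3;d=np.degrees(D/n)
        s.append(" ".join(f"{v:.1f}" for v in [*t,*d])+f" {hand}")
    print(";".join(s))
E
python3 -c "
from h import *
plan(.59,.30,.25,93,0,12)"
```

```text
-37.6 -5.5 -3.7 0.0 -0.0 5.6 0;-38.0 -1.8 -3.7 0.0 -0.0 5.6 0;-38.0 1.9 -3.7 0.0 -0.0 5.6 0;-37.6 5.6 -3.7 0.0 -0.0 5.6 0;-36.9 9.2 -3.7 0.0 -0.0 5.6 0;-35.8 12.7 -3.7 0.0 -0.0 5.6 0;-34.4 16.2 -3.7 0.0 -0.0 5.6 0;-32.7 19.4 -3.7 0.0 -0.0 5.6 0;-30.6 22.5 -3.7 0.0 -0.0 5.6 0;-28.3 25.4 -3.7 0.0 -0.0 5.6 0;-25.7 28.0 -3.7 0.0 -0.0 5.6 0;-22.8 30.4 -3.7 0.0 -0.0 5.6 0
```

Emit:
arm_command --commands "-38 -6 -4 0 0 5.6 0;-38 -2 -4 0 0 5.6 0;-38 2 -4 0 0 5.6 0;-38 6 -4 0 0 5.6 0;-37 9 -4 0 0 5.6 0;-36 13 -4 0 0 5.6 0;-34 16 -4 0 0 5.6 0;-33 19 -4 0 0 5.6 0;-31 23 -4 0 0 5.6 0;-28 25 -4 0 0 5.6 0;-26 28 -4 0 0 5.6 0;-23 30 -4 0 0 5.6 0"

```text
time: 3.05
tool_pos: [0.5966, 0.2864, 0.2543]
ee_rot: [-3.141, -0.002, 1.586]
wrist_force: [0.0, 0.8, 0.3]
width: 0.0005
```

```bash
cat > b.py <<'E'
import sys
from h import *
Z=dict(jig_base=0,hinge_mid=.05,hinge_entry=.05,rail_mid=.044,leaf=.05,leaf_tab=.05,pin=.006,pin_tip=.006,pin_bend=.006)
def look(name,cam="wrist",qs=Z):
    p=snapshot(cam);st();cv2.imwrite(f"pics/{name}.png",p["img"]);print("cam",np.round(p["origin"],3),np.round(p["rotation"],3))
    for q in qs:
        for r in models.tip_of(q,p)[:2]:
            print(q,round(r["conf"],2),np.round(np.array(r["centre"])*[640,400],1),np.round(atz(p,r["centre"],Z[q]),4))
    return p
if __name__=="__main__": look(sys.argv[1])
E
python3 b.py w1
```

```text
{'time': 3.1, 'tool_pos': [0.6006, 0.2828, 0.2536], 'ee_rot': [3.1388, 0.0012, 1.5785], 'wrist_force': [0.7467, -1.3953, 0.2255], 'width': 0.0004, 'joint_positions': [0.3558, 0.3446, 0.9703, -0.0022, 1.8244, 0.3475]}
cam [0.595 0.363 0.434] [2.871e+00 1.000e-03 1.700e-02]
jig_base 0.36 [124.4 207.1] [0.3472 0.2311 0.    ]
hinge_entry 0.73 [269.1 295.4] [0.543  0.1331 0.05  ]
rail_mid 0.71 [201.6 332.9] [0.4518 0.0723 0.044 ]
leaf_tab 0.74 [316.5 176.2] [0.5997 0.2868 0.05  ]
pin 0.85 [201.3 331.1] [0.4376 0.047  0.006 ]
pin_tip 0.74 [194.4 285.9] [0.4332 0.1199 0.006 ]
pin_bend 0.74 [205.5 379.8] [ 0.4379 -0.0386  0.006 ]
pin_bend 0.4 [269.  296.8] [0.5368 0.1046 0.006 ]
```

View pics/w1.png

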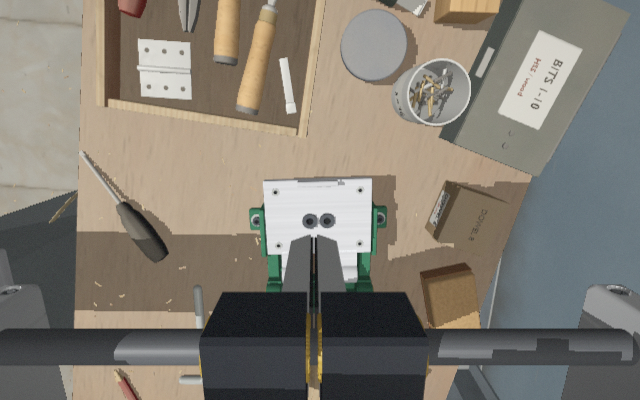

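The wrist view shows the plate nearly square to the world axes, with corners at about (265,181) and (371,179). The tab's top is at (300–343,182) and the ear bolts are at (257,220) and (379,219).

```bash
python3 -c "
from h import *
p=snapshot('wrist')
S=np.array([640,400])
for n,c,z in [('cornL',(265,181),.056),('cornR',(371.5,179),.056),('earL',(257,220),.02),('earR',(379,219),.02),('tabL',(300,182),.066),('tabR',(343,181),.066),('pin nose',(198,288),.006),('boltBL',(267,243),.056),('boltTL',(275,190),.056)]:
    print(n,np.round(atz(p,c/S,z),4))
g=cv2.resize(p['img'][150:300,150:450],(800,400),interpolation=2);cv2.imwrite('pics/crop.png',g)
plan(.604,.325,.15,91.5,0,4)
"
```

```text
cornL [0.5399 0.2827 0.056 ]
cornR [0.6599 0.2876 0.056 ]
earL [0.5238 0.224  0.02  ]
earR [0.6792 0.2287 0.02  ]
tabL [0.5798 0.2846 0.066 ]
tabR [0.627  0.2867 0.066 ]
pin nose [0.4369 0.1173 0.006 ]
boltBL [0.5411 0.2076 0.056 ]
boltTL [0.5511 0.2725 0.056 ]
9.2 2.5 26.2 0.0 -0.0 -0.1 0;9.2 2.5 26.2 0.0 -0.0 -0.1 0;9.2 2.5 26.2 0.0 -0.0 -0.1 0;9.2 2.5 26.2 0.0 -0.0 -0.1 0
```

View pics/crop.png

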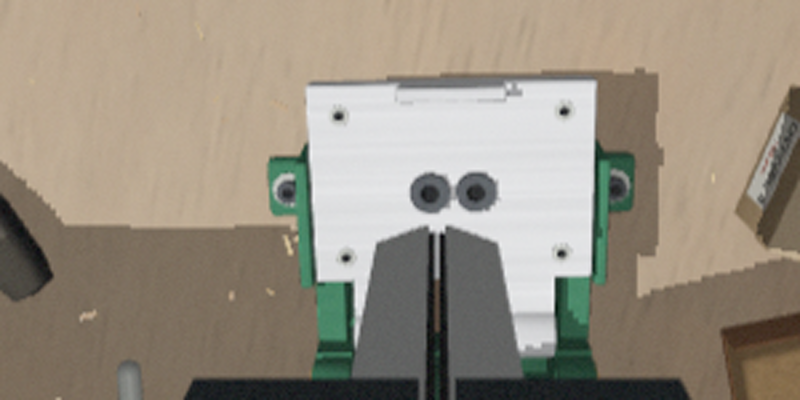

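Emit:
arm_command --commands "10 2 35 0 0 -0.1 0;10 0 50 0 0 0 0;10 0 50 0 0 0 0;10 0 45 0 0 0 0;0 0 18 0 0 0 0;0 0 3 0 0 0 0;0 0 0 0 0 0 0"

```text
time: 4.47
tool_pos: [0.5974, 0.3321, 0.055]
ee_rot: [3.131, -0.005, 1.597]
wrist_force: [-0.3, -0.2, 0.5]
width: 0.0003
```

```bash
python3 -c "
from h import *
st();plan(.603,.32,.05,92,0,2)"
```

```text
{'time': 4.475, 'tool_pos': [0.5974, 0.3321, 0.055], 'ee_rot': [3.1305, -0.0052, 1.5967], 'wrist_force': [-0.3218, -0.2276, 0.5428], 'width': 0.0003, 'joint_positions': [0.4242, 0.4386, 1.2391, 0.0005, 1.4516, 0.3983]}
-6.1 2.6 2.5 0.3 -0.1 -0.3 0;-6.2 2.6 2.5 0.3 -0.1 -0.3 0
```

Emit:
arm_command --commands "-10 5 5 0 0 0 0;-10 1 0 0 0 0 0;-10 0 0 0 0 0 0;-6 0 0 0 0 0 0;-6 0 0 0 0 0 0;-6 0 0 0 0 0 0;-6 0 0 0 0 0 0"

```text
time: 5.35
tool_pos: [0.6087, 0.2769, 0.0556]
ee_rot: [3.121, -0.013, 1.596]
wrist_force: [0.4, 3.3, -0.4]
width: 0.0003
```

Emit:
arm_command --commands "-5 0 0 0 0 0 0;-5 0 0 0 0 0 0;-4 0 0 0 0 0 0"

```text
time: 5.72
tool_pos: [0.608, 0.2656, 0.0555]
ee_rot: [3.122, -0.02, 1.597]
wrist_force: [-1.1, 12.4, -0.6]
width: 0.0005
```

Emit:
arm_command --commands "-3 0 0 0 0 0 0;-3 0 0 0 0 0 0"

```text
time: 5.98
tool_pos: [0.6079, 0.2657, 0.0561]
ee_rot: [3.12, -0.032, 1.6]
wrist_force: [0.1, 7.3, -1.4]
width: 0.0008
```

```bash
python3 -c "
from b import *
st()"
```

```text
{'time': 5.975, 'tool_pos': [0.6079, 0.2657, 0.0561], 'ee_rot': [3.1203, -0.0317, 1.5996], 'wrist_force': [0.1277, 7.2844, -1.4239], 'width': 0.0008, 'joint_positions': [0.3137, 0.3806, 1.3166, 0.0247, 1.415, 0.2817]}
```

Emit:
arm_command --commands "10 0 0 0 0 0 0;25 0 -5 0 0 0 0;0 0 -60 0 0 0 0;0 0 -60 0 0 0 0.2;-30 -40 -60 0 0 0 0.5;-55 -45 -20 0 0 0 0.5;-55 -45 0 0 0 0 0.5;-50 -20 0 0 0 0 0.5;0 0 0 0 0 0 0.5;0 0 0 0 0 0 0.5"

```text
time: 7.22
tool_pos: [0.4752, 0.1222, 0.249]
ee_rot: [3.115, -0.02, 1.603]
wrist_force: [-0.1, 0.7, 1.1]
width: 0.0465
```

```bash
python3 b.py w2
```

```text
{'time': 7.275, 'tool_pos': [0.4753, 0.1223, 0.249], 'ee_rot': [3.1153, -0.0198, 1.604], 'wrist_force': [-0.8592, 0.288, 0.2639], 'width': 0.0471, 'joint_positions': [0.1239, -0.0733, 1.4471, 0.0176, 1.7397, 0.0941]}
cam [0.468 0.195 0.43 ] [ 2.89  -0.026  0.033]
hinge_mid 0.79 [423.1 170.4] [0.6038 0.1376 0.05  ]
hinge_mid 0.17 [278.8 288.2] [ 0.4423 -0.0125  0.05  ]
hinge_entry 0.71 [364.2 171.1] [0.537  0.1349 0.05  ]
hinge_entry 0.53 [277.6 290.7] [ 0.4409 -0.016   0.05  ]
rail_mid 0.92 [429.7  46.7] [0.598  0.2678 0.044 ]
leaf 0.85 [423.5 172.6] [0.6045 0.1351 0.05  ]
leaf 0.65 [433.8  57.7] [0.6015 0.2562 0.05  ]
leaf_tab 0.85 [430.4  55.2] [0.5977 0.2585 0.05  ]
pin 0.59 [276.7 235. ] [0.436  0.0403 0.006 ]
pin_tip 0.71 [276.4 174.3] [0.4351 0.1206 0.006 ]
pin_bend 0.8 [278.1 288. ] [ 0.4384 -0.0363  0.006 ]
```

View pics/w2.png

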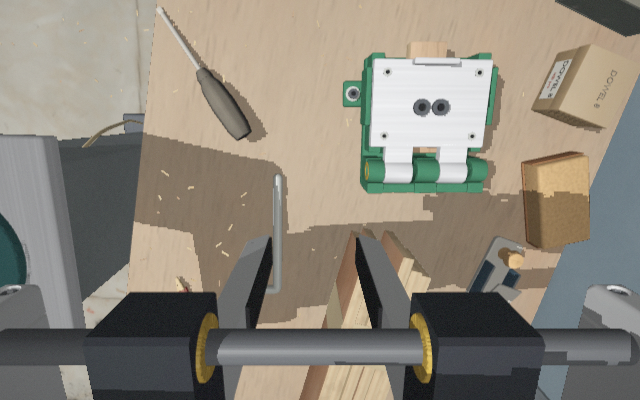

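The plate is seated: its knuckles stand in line between the lugs on row 171, with the entry at (366,170). The pin lies straight from (278,177) to (278,290), with its leg to the left. Next I check clearance to the board bundle.

```bash
python3 -c "
from h import *
S=np.array([640,400])
t=snapshot('top');s=snapshot('scene')
print('bundle corner',tri([ray(t,(303,176)/S),ray(s,(304,193)/S)]),atz(t,(305,190)/S,0),atz(s,(306,228)/S,0))
c=s['img'][180:260,230:350];cv2.imwrite('pics/sc.png',cv2.resize(c,(720,480),interpolation=2))
st();plan(.4368,.022,.10,91.3,.5,5)"
```

```text
bundle corner [0.56149562 0.05828665 0.08217653] [0.55395638 0.04868695 0.        ] [0.524025   0.02440829 0.        ]
{'time': 7.825, 'tool_pos': [0.4749, 0.1215, 0.2482], 'ee_rot': [3.1165, -0.0197, 1.6034], 'wrist_force': [0.0325, 0.4594, -0.0289], 'width': 0.0471, 'joint_positions': [0.1223, -0.0737, 1.449, 0.0176, 1.7395, 0.0931]}
-20.2 -9.0 29.0 0.3 -0.2 0.1 0.5;-20.1 -8.8 29.2 0.3 -0.2 0.1 0.5;-20.0 -8.6 29.3 0.3 -0.2 0.1 0.5;-19.9 -8.4 29.4 0.3 -0.2 0.1 0.5;-19.8 -8.3 29.5 0.3 -0.2 0.1 0.5
```

Emit:
arm_command --commands "-20 -9 29 0.3 -0.2 0.1 0.5;-20 -9 29 0.3 -0.2 0.1 0.5;-20 -9 29 0.3 -0.2 0.1 0.5;-20 -8 29 0.3 -0.2 0.1 0.5;-20 -8 29 0.3 -0.2 0.1 0.5;0 0 0 0 0 0 0.5;0 0 0 0 0 0 0.5"

```text
time: 8.7
tool_pos: [0.4379, 0.0204, 0.0997]
ee_rot: [3.137, -0.003, 1.594]
wrist_force: [0.8, 1.3, 0.3]
width: 0.0469
```

```bash
python3 -c "
from b import *
look('w3','wrist',['pin','pin_tip','pin_bend','hinge_entry'])
plan(.4368,.022,.04,91.3,.5,3)"
```

```text
{'time': 8.75, 'tool_pos': [0.4378, 0.0205, 0.0996], 'ee_rot': [3.1376, -0.0031, 1.5947], 'wrist_force': [0.0938, -0.6233, 0.0911], 'width': 0.0472, 'joint_positions': [-0.0857, -0.1222, 1.7887, 0.0035, 1.4715, -0.1099]}
cam [0.435 0.096 0.279] [ 2.873 -0.003  0.025]
pin 0.59 [310.4 175.8] [0.4351 0.043  0.006 ]
pin 0.42 [586.7  44.8] [0.6366 0.1461 0.006 ]
pin_bend 0.83 [312.6 267.1] [ 0.4388 -0.038   0.006 ]
hinge_entry 0.61 [482.   48.8] [0.5397 0.1342 0.05  ]
0.5 -0.4 19.8 0.1 -0.1 0.0 0.5;0.5 -0.4 19.8 0.1 -0.1 0.0 0.5;0.5 -0.3 19.8 0.1 -0.1 0.0 0.5
```

View pics/w3.png

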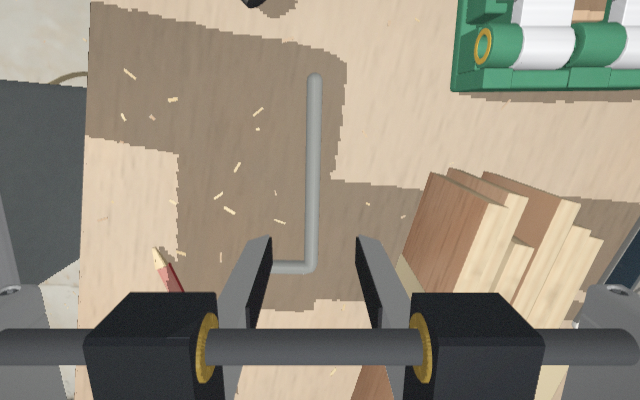

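The shank runs from (314,73) to the bend at (311,267), between the fingers, and the entry ring is at (484,47). I go down and grip.

Emit:
arm_command --commands "0 0 30 0.1 -0.1 0 0.5;0 0 35 0.1 -0.1 0 0.5;0 0 22 0 0 0 0.5;0 0 8 0 0 0 0.5;0 0 3 0 0 0 0.5;0 0 0 0 0 0 0.5"

```text
time: 9.7
tool_pos: [0.4437, 0.022, 0.0045]
ee_rot: [3.129, 0.002, 1.598]
wrist_force: [1.2, 0.1, -0.5]
width: 0.0468
```

Emit:
arm_command --commands "0 -6 2 0.5 0.1 0 0.5;0 0 0 0 0 0 0.2;0 0 0 0 0 0 0;0 0 0 0 0 0 0;0 0 0 0 0 0 0"

```text
time: 10.32
tool_pos: [0.4385, 0.0216, 0.0045]
ee_rot: [3.135, 0.0, 1.598]
wrist_force: [-1.2, -0.1, 0.6]
width: 0.0111
```

Emit:
arm_command --commands "0 0 0 0 0 0 0;0 0 -20 0 0 0 0;0 0 -30 0 0 0 0;0 0 0 0 0 0 0;0 0 0 0 0 0 0"

```text
time: 10.95
tool_pos: [0.4362, 0.0219, 0.0521]
ee_rot: [3.14, -0.001, 1.598]
wrist_force: [-0.8, 0.0, -2.0]
width: 0.0112
```

```bash
python3 -c "
from h import *
st();plan(.437,.138,.09,2,0,12)"
```

```text
{'time': 10.95, 'tool_pos': [0.4362, 0.0219, 0.0521], 'ee_rot': [3.1405, -0.0007, 1.5983], 'wrist_force': [-0.7784, 0.0338, -2.0246], 'width': 0.0112, 'joint_positions': [-0.0805, -0.0836, 1.8529, 0.0008, 1.3713, -0.1082]}
9.7 0.3 -3.2 0.0 -0.0 7.5 0;9.6 -0.9 -3.2 0.0 -0.0 7.5 0;9.4 -2.2 -3.2 0.0 -0.0 7.5 0;9.1 -3.4 -3.2 0.0 -0.0 7.5 0;8.6 -4.5 -3.2 0.0 -0.0 7.5 0;7.9 -5.6 -3.2 0.0 -0.0 7.5 0;7.1 -6.6 -3.2 0.0 -0.0 7.5 0;6.2 -7.4 -3.2 0.0 -0.0 7.5 0;5.2 -8.2 -3.2 0.0 -0.0 7.5 0;4.1 -8.8 -3.2 0.0 -0.0 7.5 0;2.9 -9.2 -3.2 0.0 -0.0 7.5 0;1.7 -9.5 -3.2 0.0 -0.0 7.5 0
```

Emit:
arm_command --commands "10 -3 -10 0 0 7.5 0;10 -4 -10 0 0 7.5 0;9 -5 -10 0 0 7.5 0;9 -6 -8 0 0 7.5 0;8 -7 -6 0 0 7.5 0;7 -8 -4 0 0 7.5 0;6 -8 0 0 0 7.5 0;5 -9 0 0 0 7.5 0;4 -9 0 0 0 7.5 0;2 -9 0 0 0 7.5 0;1 -9 0 0 0 7.5 0;0 -9 0 0 0 7.5 0"

```text
time: 12.45
tool_pos: [0.4007, 0.1426, 0.0795]
ee_rot: [3.139, 0.035, -0.027]
wrist_force: [0.4, 0.6, -3.1]
width: 0.0109
```

```bash
python3 -c "
from b import *
look('w4','wrist',['pin','pin_tip','pin_bend','hinge_entry','hinge_mid'])
look('s4','scene',['pin_tip','pin_bend','hinge_entry','hinge_mid'])
plan(.408,.136,.07,2,0,3)"
```

```text
{'time': 12.5, 'tool_pos': [0.4004, 0.1435, 0.0793], 'ee_rot': [3.1395, 0.0354, -0.029], 'wrist_force': [-0.1002, 0.4514, -2.0255], 'width': 0.0111, 'joint_positions': [0.2055, -0.1058, 1.8165, 0.0062, 1.4659, 1.8045]}
cam [0.485 0.139 0.256] [ 2.834 -0.003 -1.596]
pin_tip 0.63 [314.5  57.9] [0.5078 0.1372 0.006 ]
pin_bend 0.94 [311.2 337. ] [0.2814 0.1457 0.006 ]
{'time': 12.8, 'tool_pos': [0.4017, 0.1422, 0.0811], 'ee_rot': [3.1393, 0.0321, -0.0217], 'wrist_force': [-0.798, -0.2723, -2.3621], 'width': 0.011, 'joint_positions': [0.203, -0.1077, 1.8143, 0.0049, 1.4667, 1.7949]}
cam [-0.098 -0.736  0.661] [-2.112  0.013 -0.726]
pin_tip 0.55 [275.6 189.3] [0.5872 0.2435 0.006 ]
pin_bend 0.7 [219.1 207.3] [0.4033 0.269  0.006 ]
pin_bend 0.57 [370.2 208. ] [ 0.7186 -0.029   0.006 ]
hinge_entry 0.65 [282.3 197.2] [0.5277 0.1286 0.05  ]
2.2 2.1 3.8 0.0 0.6 -1.1 0;2.1 2.1 3.8 0.0 0.6 -1.1 0;2.0 2.1 3.8 0.0 0.6 -1.1 0
```

View pics/w4.png

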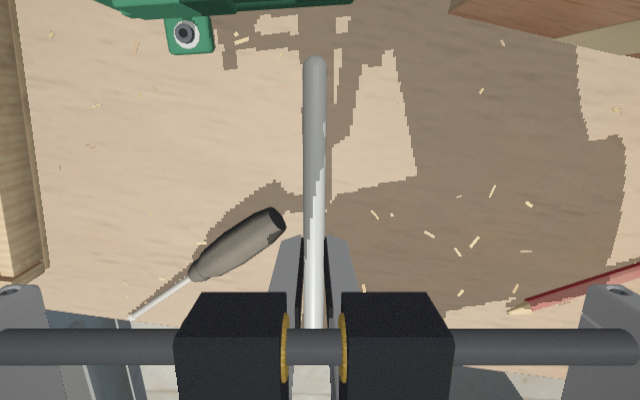

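The pin points forward, with its nose at (315,58) and the driver clear to the left. Next I check for nose droop and correct the pose.

```bash
python3 -c "
from b import *
p=snapshot('wrist');o=st()
c=models.tip_of('pin_tip',p)[0]['centre'];oo,d=ray(p,c);Rm=R.from_euler('xyz',o['ee_rot'])
# intersect ray with sphere: tip 100.5 mm ahead along tool x, -1.5 mm z
t=np.array(o['tool_pos'])+Rm.apply([.1005,0,-.0015]);print('pred tip',t.round(4),proj(p,t).round(1),np.array(c)*[640,400])
print('tip at pred x',(oo+d*(t[0]-oo[0])/d[0]).round(4))
print([np.round(proj(p,t+[0,0,dz]),1) for dz in(-.01,.01)])
plan(.422,.1355,.065,2,0,3)"
```

```text
{'time': 13.05, 'tool_pos': [0.4019, 0.1424, 0.0815], 'ee_rot': [3.1395, 0.0314, -0.0225], 'wrist_force': [-0.2838, -0.1788, -2.1772], 'width': 0.0111, 'joint_positions': [0.2032, -0.1081, 1.8138, 0.005, 1.4669, 1.7958]}
pred tip [0.5024 0.1401 0.0799] [309.9  58.3] [313.6   54.52]
tip at pred x [0.5024 0.1384 0.096 ]
[array([310.1,  60.3]), array([309.7,  56.1])]
6.9 2.1 5.3 0.0 0.6 -1.1 0;6.8 2.3 5.4 0.0 0.6 -1.1 0;6.7 2.4 5.4 0.0 0.6 -1.1 0
```

Emit:
arm_command --commands "7 2 8 0 0.6 -1.1 0;7 2 8 0 0.6 -1.1 0;7 2 8 0 0.6 -1.1 0;0 0 8 0 0 0 0;0 0 0 0 0 0 0;0 0 0 0 0 0 0"

```text
time: 13.85
tool_pos: [0.4234, 0.1356, 0.0459]
ee_rot: [3.14, -0.0, 0.039]
wrist_force: [-0.3, 0.3, -1.6]
width: 0.0109
```

```bash
cat > c.py <<'E'
from b import *
import sys
p=look(sys.argv[1],'wrist',['pin_tip','pin_bend','hinge_entry'])
for q in ('pin_tip','hinge_entry'):
    for r in models.tip_of(q,p)[:1]: print(q,'at z.05',atz(p,r['centre'],.05).round(4))
cv2.imwrite(f'pics/{sys.argv[1]}c.png',cv2.resize(p['img'][0:200,160:480],(800,500),interpolation=2))
plan(.424,.1365,.049,2,0,2)
E
python3 c.py w5
```

```text
{'time': 13.9, 'tool_pos': [0.4233, 0.1356, 0.0459], 'ee_rot': [3.1401, -0.0002, 0.0392], 'wrist_force': [0.3953, -0.2707, -2.0702], 'width': 0.0114, 'joint_positions': [0.1835, -0.0584, 1.8427, -0.0016, 1.3573, 1.7154]}
cam [0.501 0.137 0.225] [ 2.869e+00 -1.000e-03 -1.530e+00]
pin_tip 0.91 [314.4  53.1] [0.5319 0.1376 0.006 ]
pin_bend 0.9 [313.5 339.3] [0.3333 0.1301 0.006 ]
hinge_entry 0.57 [319.8  19.8] [0.5401 0.1356 0.05  ]
pin_tip at z.05 [0.5258 0.1375 0.05  ]
hinge_entry at z.05 [0.5401 0.1356 0.05  ]
0.2 -0.4 -1.4 0.0 -0.0 0.1 0;0.2 -0.4 -1.4 0.0 -0.0 0.1 0
```

View pics/w5c.png

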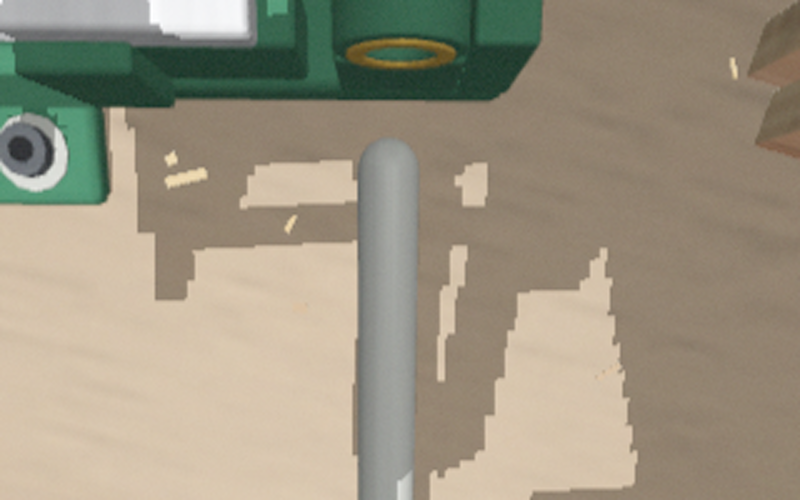

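Crop: the nose is at (388,140) and the bronze ring's centre at (400,53), so the pin is about 2 mm too far left and yawed about 1° clockwise of the hinge axis. I correct both and raise it 2.6 mm.

Emit:
arm_command --commands "0 4 -2.6 0 0 -1 0;0 0 0 0 0 0 0;0 0 0 0 0 0 0"

```text
time: 14.52
tool_pos: [0.424, 0.1313, 0.0495]
ee_rot: [3.14, -0.002, 0.058]
wrist_force: [0.1, 0.1, -1.9]
width: 0.0112
```

```bash
python3 c.py w6|grep -v bend; python3 -c "
from h import *
plan(.423,.1314,.0485,3.2,0,2)"
```

```text
{'time': 14.575, 'tool_pos': [0.424, 0.1314, 0.0495], 'ee_rot': [3.1402, -0.0021, 0.058], 'wrist_force': [0.029, -0.0312, -1.8752], 'width': 0.0115, 'joint_positions': [0.1739, -0.0648, 1.841, -0.0017, 1.3635, 1.687]}
cam [0.502 0.134 0.229] [ 2.871e+00 -1.000e-03 -1.512e+00]
pin_tip 0.85 [312.4  54.5] [0.5321 0.1366 0.006 ]
hinge_entry 0.71 [316.1  24. ] [0.5396 0.1352 0.05  ]
pin_tip at z.05 [0.5261 0.1361 0.05  ]
hinge_entry at z.05 [0.5396 0.1352 0.05  ]
0.2 -2.5 0.2 0.0 -0.0 0.7 0;0.2 -2.5 0.2 0.0 -0.0 0.7 0
-0.4 -0.0 0.4 0.0 -0.0 0.1 0;-0.4 -0.0 0.4 0.0 -0.0 0.1 0
```

Emit:
arm_command --commands "5 1 0.5 0 0 0 0;5 0 0 0 0 0 0;4 0 0 0 0 0 0;0 0 0 0 0 0 0"

```text
time: 15.32
tool_pos: [0.4392, 0.1313, 0.0487]
ee_rot: [3.14, -0.002, 0.058]
wrist_force: [0.0, -0.3, -1.7]
width: 0.0111
```

Emit:
arm_command --commands "4 0 0 0 0 0 0;4 0 0 0 0 0 0;0 0 0 0 0 0 0"

```text
time: 15.7
tool_pos: [0.4478, 0.1318, 0.0487]
ee_rot: [3.14, -0.002, 0.058]
wrist_force: [0.6, -0.0, -2.2]
width: 0.0111
```

Emit:
arm_command --commands "5 0.1 0 0 0 0 0;5 0.1 0 0 0 0 0;3 0.1 0 0 0 0 0;0 0 0 0 0 0 0"

```text
time: 16.2
tool_pos: [0.4617, 0.1323, 0.0487]
ee_rot: [3.14, -0.002, 0.058]
wrist_force: [-0.3, 1.2, -1.8]
width: 0.011
```

```bash
python3 -c "
from b import *
p=look('w7','wrist',['pin_tip','pin_bend','hinge_entry','hinge_mid','leaf'])
cv2.imwrite('pics/w7c.png',cv2.resize(p['img'][0:240,160:480],(800,600),interpolation=2))"
```

```text
{'time': 16.25, 'tool_pos': [0.4616, 0.1323, 0.0487], 'ee_rot': [3.1401, -0.0015, 0.0582], 'wrist_force': [0.0627, -0.7054, -2.4729], 'width': 0.0111, 'joint_positions': [0.1621, 0.0187, 1.7612, -0.0017, 1.3604, 1.6751]}
cam [0.54  0.135 0.228] [ 2.870e+00 -1.000e-03 -1.511e+00]
pin_bend 0.92 [313.6 339.2] [0.3698 0.1249 0.006 ]
hinge_entry 0.96 [314.1 107.3] [0.5393 0.1348 0.05  ]
```

View pics/w7c.png

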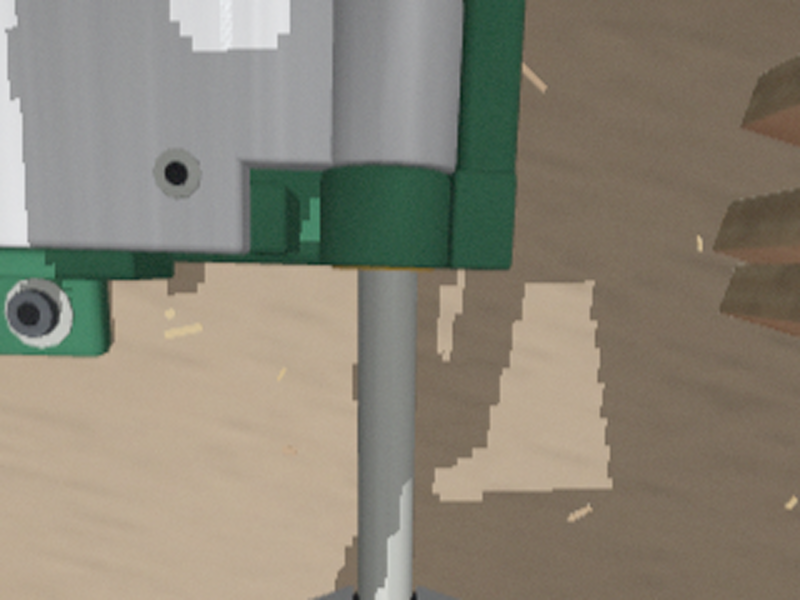

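The pin is in the first lug and centred in it: pin at crop columns 358–416, lug at 323–450. The knuckle stands about 2 mm past alignment, as expected. I feed on gently.

Emit:
arm_command --commands "4 0.1 0 0 0 0 0;4 0.1 0 0 0 0 0;0 0 0 0 0 0 0"

```text
time: 16.88
tool_pos: [0.4699, 0.1326, 0.0488]
ee_rot: [3.14, -0.002, 0.058]
wrist_force: [-0.7, 0.8, -2.2]
width: 0.0109
```

Emit:
arm_command --commands "4 0.1 0 0 0 0 0;4 0.1 0 0 0 0 0;0 0 0 0 0 0 0"

```text
time: 17.25
tool_pos: [0.4786, 0.133, 0.0488]
ee_rot: [3.14, -0.002, 0.058]
wrist_force: [0.5, -0.6, -1.8]
width: 0.011
```

Emit:
arm_command --commands "5 0.1 0 0 0 0 0;5 0.1 0 0 0 0 0;0 0 0 0 0 0 0"

```text
time: 17.62
tool_pos: [0.4893, 0.1335, 0.0487]
ee_rot: [3.14, -0.002, 0.058]
wrist_force: [0.0, -0.2, -1.3]
width: 0.0111
```

Emit:
arm_command --commands "5 0.1 0 0 0 0 0;4 0.1 0 0 0 0 0;0 0 0 0 0 0 0"

```text
time: 18.0
tool_pos: [0.4989, 0.1339, 0.0487]
ee_rot: [3.141, -0.002, 0.058]
wrist_force: [0.8, 0.7, -1.9]
width: 0.011
```

```bash
python3 -c "
from b import *
look('w8','wrist',['pin_bend','hinge_entry','hinge_mid','leaf'])"
```

```text
{'time': 18.05, 'tool_pos': [0.4988, 0.1339, 0.0487], 'ee_rot': [3.1406, -0.0016, 0.0585], 'wrist_force': [0.0971, 0.9112, -2.5057], 'width': 0.0109, 'joint_positions': [0.1532, 0.098, 1.6773, -0.0011, 1.3647, 1.6657]}
cam [0.577 0.137 0.228] [ 2.87  -0.    -1.511]
pin_bend 0.78 [315.  339.6] [0.4068 0.1254 0.006 ]
hinge_entry 0.77 [311.  179.9] [0.5393 0.1359 0.05  ]
hinge_mid 0.87 [315.2  44.6] [0.6054 0.1377 0.05  ]
```

Emit:
arm_command --commands "5 0.1 0 0 0 0 0;5 0.1 0 0 0 0 0;4 0.1 0 0 0 0 0;0 0 0 0 0 0 0"

```text
time: 18.75
tool_pos: [0.5132, 0.1346, 0.0486]
ee_rot: [3.141, -0.001, 0.059]
wrist_force: [0.8, 0.8, -1.4]
width: 0.0109
```

Emit:
arm_command --commands "4 0.1 0 0 0 0 0;4 0.1 0 0 0 0 0;0 0 0 0 0 0 0"

```text
time: 19.12
tool_pos: [0.5215, 0.1351, 0.0484]
ee_rot: [3.141, -0.0, 0.058]
wrist_force: [-0.2, 0.4, -1.7]
width: 0.0108
```

No slip and no force, and the nose is about 82 mm in. I regrip farther back and deeper on the pads.

Emit:
arm_command --commands "0 0 0 0 0 0 0.35;0 0 0 0 0 0 0.35;0 0 0 0 0 0 0.35;0 0 8 0 0 0 0.35;-10 0 0 0 0 0 0.35;-14 0 0 0 0 0 0.35;-12 0 0 0 0 0 0.35;0 0 0 0 0 0 0.35"

```text
time: 20.12
tool_pos: [0.4834, 0.1323, 0.041]
ee_rot: [3.14, -0.003, 0.059]
wrist_force: [-0.9, -0.6, 0.7]
width: 0.0328
```

```bash
python3 -c "
from b import *
p=look('w9','wrist',['pin_bend','pin','hinge_entry','hinge_mid','leaf'])
q=snapshot('scene')
a=cv2.resize(p['img'],(480,300));b=cv2.resize(q['img'][150:250,220:350],(390,300),interpolation=2)
cv2.imwrite('pics/w9c.png',np.vstack([cv2.resize(p['img'][100:400,160:480],(480,450)),np.zeros((5,480,3),np.uint8)])if 0 else np.hstack([a[:,80:400],b]))"
```

```text
{'time': 20.175, 'tool_pos': [0.4839, 0.1323, 0.0412], 'ee_rot': [3.1402, -0.0032, 0.0585], 'wrist_force': [0.4627, -0.1263, -0.6666], 'width': 0.0331, 'joint_positions': [0.1549, 0.072, 1.7216, -0.0017, 1.345, 1.6676]}
cam [0.561 0.135 0.221] [ 2.871e+00 -1.000e-03 -1.511e+00]
pin_bend 0.75 [304.2 286.7] [0.4399 0.1343 0.006 ]
pin 0.66 [311.4 144.3] [0.5387 0.135  0.006 ]
hinge_entry 0.65 [308.9 150.2] [0.5403 0.1362 0.05  ]
hinge_mid 0.72 [312.5   3.1] [0.6056 0.1383 0.05  ]
```

View pics/w9c.png

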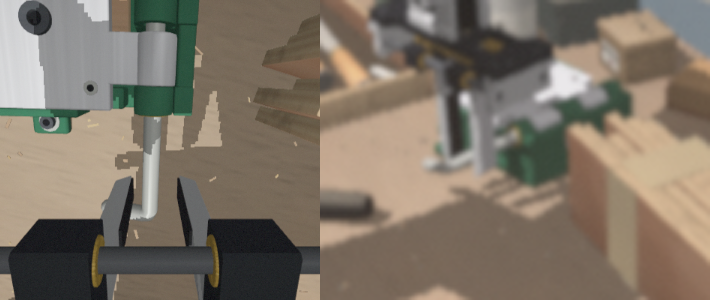

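The pin is supported in the bores, but its leg still points left. I open wider and wait to see whether it swings.

Emit:
arm_command --commands "2 0 0 0 0 0 0.6;0 0 0 0 0 0 0.6;0 0 0 0 0 0 0.6;0 0 0 0 0 0 0.6"

```text
time: 20.98
tool_pos: [0.4875, 0.1324, 0.0408]
ee_rot: [3.14, -0.003, 0.058]
wrist_force: [0.7, 0.3, -0.3]
width: 0.0566
```

```bash
python3 -c "
from b import *
p=look('w10','wrist',['pin_bend','hinge_entry'])
for n in('wrist','top','scene'):
    q=p if n=='wrist' else snapshot(n)
    for r in models.spot_in('pin',q)[:2]: print(n,r['conf'],np.round(np.array(r['bbox'])*[640,400,640,400]))
a=cv2.cvtColor(p['img'],cv2.COLOR_BGR2GRAY);print(a[272:300:2,200:330:5])"
```

```text
{'time': 21.025, 'tool_pos': [0.4875, 0.1324, 0.0408], 'ee_rot': [3.1402, -0.0028, 0.058], 'wrist_force': [-0.0532, -0.3104, 0.4926], 'width': 0.0562, 'joint_positions': [0.154, 0.0801, 1.7136, -0.0017, 1.3452, 1.6672]}
cam [0.565 0.135 0.22 ] [ 2.871e+00 -1.000e-03 -1.512e+00]
pin_bend 0.72 [52.7  8.5] [0.6098 0.2846 0.006 ]
pin_bend 0.62 [307.4 291.7] [0.4403 0.132  0.006 ]
hinge_entry 0.95 [311.5 161.6] [0.5388 0.1346 0.05  ]
wrist 0.75 [253.  39.  70. 264.]
top 0.64 [252. 211.  20.  12.]
[[171 169 170 169 146 104 104 107 104 103  26  21  28 173 172 172 170 108
  108 106 181 227 190 155 110 112]
 [171 170 171 171 103 103 105 103 107  89  17  21  35 120 162 171 172 110
  109 109 182 227 189 154 108 106]
 [170 170 172 172 103 105 102 104 105  36  20  25  56  99  92 122 160 110
  112 104 182 225 188 151 110 108]
 [171 170 172 170 105 104 104 106 105  24  28  23 110 111 104  96  93  94
  107 106 182 224 190 149 109 114]
 [170 171 171 167 101 102 106 107 105  16  24  18 129 119 115 109 105 100
   91  97 183 225 189 149 110 111]
 [167 170 170 111 104 103 106 106 106  21  21  21 146 141 
[... 223 characters left out ...]
55 148 137
  120 119 182 223 187 144 113 109]
 [166 167 166 104 104 106 105 105  25  22  24  20 184 182 176 165 161 154
  124 141 182 224 189 129 109 111]
 [164 167 131 106 104 104 103 106  19  26  28  64 189 189 186 180 176 166
  120 132 184 224 187 109 108 108]
 [166 167 106 103 105 105 104 103  24  23  24 103 193 193 189 187 186 148
  124 120 189 216 190 108 111 110]
 [165 167 103 102 106 104 105 106  19  24  20 160 179 194 194 191 187 122
  123 124 157 173 125 110 109 110]
 [165 168 107 103 105 107 105 101  22  26  24 170 171 173 184 193 190 116
  120 123 119 128 121 111 111 110]
 [166 144 104 104 105 105 105  91  21  21  26 172 173 172 171 165 108 115
  118 118 119 128 108 111 111 110]]
```

```bash
python3 -c "
from b import *
p=snapshot('wrist')
for xb in (.460,.464):
  B=np.array([xb,.1335,.0475]);print(xb,proj(p,B).round(0))
  for f in(-20,0,20,40,60,90):
    f=np.radians(f);print(np.degrees(f).round(),proj(p,B+.02*np.array([-.04,np.cos(f),-np.sin(f)])).round(0),proj(p,B+.04*np.array([-.04,np.cos(f),-np.sin(f)])).round(0))
cv2.imwrite('pics/w11c.png',cv2.resize(p['img'][200:340,160:400],(720,420),interpolation=2))"
```

```text
0.46 [306. 299.]
-20.0 [271. 305.] [234. 311.]
0.0 [270. 298.] [235. 297.]
20.0 [274. 292.] [244. 286.]
40.0 [281. 287.] [259. 277.]
60.0 [290. 284.] [277. 271.]
90.0 [306. 282.] [307. 269.]
0.464 [306. 292.]
-20.0 [271. 298.] [234. 305.]
0.0 [271. 292.] [235. 291.]
20.0 [274. 286.] [244. 280.]
40.0 [281. 281.] [259. 271.]
60.0 [290. 278.] [277. 266.]
90.0 [306. 277.] [307. 264.]
```

View pics/w11c.png

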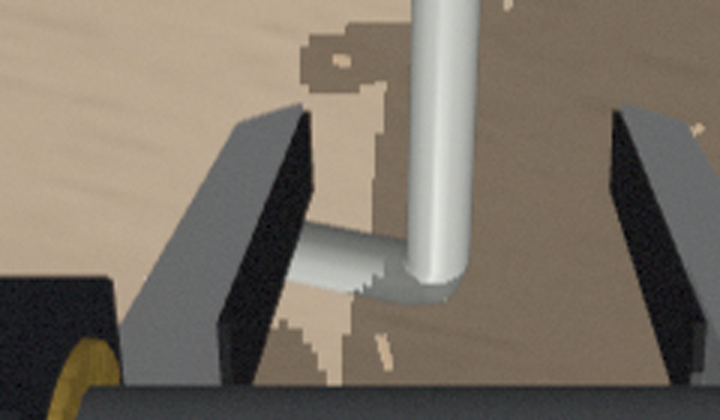

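The leg hangs about 23° below horizontal, held by friction. I grip the shank and feed on.

Emit:
arm_command --commands "0 -0.5 0 0 0 0 0.2;0 0 0 0 0 0 0;0 0 0 0 0 0 0;0 0 0 0 0 0 0;0 0 0 0 0 0 0;5 0.1 0 0 0 0 0;5 0.1 0 0 0 0 0;0 0 0 0 0 0 0"

```text
time: 22.42
tool_pos: [0.4873, 0.1342, 0.041]
ee_rot: [-3.141, 0.022, 0.059]
wrist_force: [2.2, 1.1, 2.1]
width: 0.011
```

Emit:
arm_command --commands "5 0.1 0 0 0 0 0;5 0.1 0 0 0 0 0;0 0 0 0 0 0 0"

```text
time: 22.8
tool_pos: [0.4888, 0.1344, 0.041]
ee_rot: [-3.141, 0.043, 0.059]
wrist_force: [0.4, 0.1, 3.1]
width: 0.011
```

Emit:
arm_command --commands "5 0.1 0 0 0 0 0;5 0.1 0 0 0 0 0;0 0 0 0 0 0 0"

```text
time: 23.18
tool_pos: [0.4918, 0.1347, 0.0409]
ee_rot: [3.142, 0.061, 0.06]
wrist_force: [-0.0, 0.2, 3.5]
width: 0.0111
```

Emit:
arm_command --commands "0 0 -1 0 1.7 0 0;0 0 -1 0 1.7 0 0;5 0 0 0 0 0 0;5 0 0 0 0 0 0"

```text
time: 23.68
tool_pos: [0.4973, 0.1347, 0.0407]
ee_rot: [3.141, 0.01, 0.06]
wrist_force: [-14.6, 0.1, 10.1]
width: 0.0112
```

```bash
python3 -c "
from b import *
p=look('w12','wrist',['pin_bend','hinge_entry','hinge_mid'])
for r in models.tip_of('pin_bend',p)[:2]: print(atz(p,r['centre'],.048))"
```

```text
{'time': 23.725, 'tool_pos': [0.4973, 0.1347, 0.0407], 'ee_rot': [3.1407, 0.0109, 0.0597], 'wrist_force': [-11.8296, -0.6956, 7.6841], 'width': 0.0113, 'joint_positions': [0.1543, 0.1119, 1.6791, 0.0002, 1.3615, 1.6653]}
cam [0.577 0.138 0.219] [ 2.859 -0.    -1.51 ]
pin_bend 0.62 [313.4 295.5] [0.4466 0.1298 0.006 ]
hinge_entry 0.92 [313.2 183.6] [0.5377 0.1355 0.05  ]
hinge_mid 0.94 [315.5  37.6] [0.6054 0.1385 0.05  ]
[0.47231644 0.13137475 0.048     ]
```

Emit:
arm_command --commands "0 0 -3 0 0.6 0 0;0 0 -1 0 0 0 0;0 0 0 0 0 0 0"

```text
time: 24.3
tool_pos: [0.4976, 0.1343, 0.0437]
ee_rot: [3.14, -0.0, 0.06]
wrist_force: [0.2, 0.6, -2.9]
width: 0.0113
```

Emit:
arm_command --commands "5 0.1 0 0 0 0 0;5 0.1 0 0 0 0 0"

```text
time: 24.55
tool_pos: [0.5083, 0.1347, 0.0433]
ee_rot: [3.14, -0.0, 0.06]
wrist_force: [-0.8, -1.3, -3.3]
width: 0.0113
```

Level now, and it moves freely. I continue.

Emit:
arm_command --commands "5 0.1 0 0 0 0 0;5 0.1 0 0 0 0 0"

```text
time: 24.8
tool_pos: [0.5194, 0.1351, 0.0432]
ee_rot: [3.14, -0.0, 0.06]
wrist_force: [-0.5, 0.8, -2.2]
width: 0.0111
```

Emit:
arm_command --commands "4 0.1 0 0 0 0 0;3 0.1 0 0 0 0 0"

```text
time: 25.05
tool_pos: [0.5269, 0.1354, 0.0431]
ee_rot: [3.14, 0.001, 0.059]
wrist_force: [-1.5, 0.3, -2.9]
width: 0.0112
```

```bash
python3 -c "
from b import *
p=look('w13','wrist',['pin_bend','hinge_entry','hinge_mid'])
for r in models.tip_of('pin_bend',p)[:2]: print(atz(p,r['centre'],.049))"
```

```text
{'time': 25.1, 'tool_pos': [0.5273, 0.1354, 0.0431], 'ee_rot': [3.1402, -0.0002, 0.0594], 'wrist_force': [-0.1315, 0.486, -3.565], 'width': 0.0109, 'joint_positions': [0.1482, 0.1639, 1.6151, -0.0015, 1.3625, 1.6599]}
cam [0.605 0.139 0.222] [ 2.868e+00 -1.000e-03 -1.510e+00]
pin_bend 0.65 [312.8 294.2] [0.4763 0.1309 0.006 ]
hinge_entry 0.95 [313.6 233.9] [0.5389 0.1343 0.05  ]
hinge_mid 0.87 [315.5 107.2] [0.6045 0.1373 0.05  ]
[0.5019073 0.1324652 0.049    ]
```

Bend at x=.502, about 31 mm short of home, and the nose is in the last lug. I release, rise and come down astride the bend, so the left finger presses the leg down and closing stands it vertical.

Emit:
arm_command --commands "0 0 0 0 0 0 0.5;0 0 0 0 0 0 0.5;0 0 0 0 0 0 0.5;0 0 -40 0 0 0 0.5;-20 0 -15 0 0 0 0.5;-5 0 0 0 0 0 0.5;0 0 0 0 0 0 0.5"

```text
time: 26.18
tool_pos: [0.5036, 0.1338, 0.102]
ee_rot: [3.14, -0.008, 0.06]
wrist_force: [0.3, -0.9, 0.1]
width: 0.0471
```

```bash
python3 -c "
from b import *
p=look('w14','wrist',['pin_bend','hinge_entry'])
for r in models.tip_of('pin_bend',p)[:2]: print(atz(p,r['centre'],.049))
for r in models.spot_in('pin',p)[:1]: print(np.round(np.array(r['bbox'])*[640,400,640,400]))
plan(.502,.1355,.02,3,.5,4)"
```

```text
{'time': 26.225, 'tool_pos': [0.5036, 0.1338, 0.1018], 'ee_rot': [3.1396, -0.0072, 0.0597], 'wrist_force': [0.5633, 0.0638, -0.3572], 'width': 0.0471, 'joint_positions': [0.1527, 0.0621, 1.6049, -0.0027, 1.4675, 1.664]}
cam [0.58  0.137 0.282] [ 2.876e+00 -2.000e-03 -1.510e+00]
pin_bend 0.65 [312.9 219.7] [0.4898 0.1315 0.006 ]
hinge_entry 0.85 [312.5 170.1] [0.5399 0.1348 0.05  ]
[0.50385936 0.13235459 0.049     ]
[271.  38.  50. 191.]
-0.5 -0.5 20.3 0.0 -0.1 0.1 0.5;-0.4 -0.5 20.3 0.0 -0.1 0.1 0.5;-0.4 -0.5 20.3 0.0 -0.1 0.1 0.5;-0.4 -0.5 20.3 0.0 -0.1 0.1 0.5
```

Emit:
arm_command --commands "0 1 20 0 0 0 0.5;0 0 20 0 0 0 0.5;0 0 12 0 0 0 0.5;0 0 10 0 0 0 0.5;0 0 8 0 0 0 0.5"

```text
time: 27.05
tool_pos: [0.5054, 0.1326, 0.0285]
ee_rot: [3.14, -0.006, 0.059]
wrist_force: [-0.3, 0.4, -0.2]
width: 0.047
```

Emit:
arm_command --commands "0 0 8 0 0 0 0.5;0 0 4 0 0 0 0.5;0 0 0 0 0 0 0.5"

```text
time: 27.42
tool_pos: [0.5055, 0.1327, 0.0157]
ee_rot: [3.14, -0.006, 0.059]
wrist_force: [-0.3, 0.0, 0.2]
width: 0.0472
```

Emit:
arm_command --commands "0 0 0 0 0 0 0.3;0 0 0 0 0 0 0.2;0 0 0 0 0 0 0;0 0 0 0 0 0 0;0 0 0 0 0 0 0;0 0 0 0 0 0 0"

```text
time: 28.18
tool_pos: [0.5062, 0.1346, 0.017]
ee_rot: [-3.14, -0.009, 0.059]
wrist_force: [0.5, 1.7, -0.4]
width: 0.0113
```

```bash
python3 -c "
from b import *
p=look('w15','wrist',['pin_bend','hinge_entry'])
for r in models.tip_of('pin_bend',p)[:2]: print(atz(p,r['centre'],.049))
for r in models.spot_in('pin',p)[:1]: print(np.round(np.array(r['bbox'])*[640,400,640,400]))"
```

```text
{'time': 28.225, 'tool_pos': [0.5062, 0.1346, 0.017], 'ee_rot': [-3.1397, -0.0086, 0.0593], 'wrist_force': [-0.1501, 0.1168, -0.3088], 'width': 0.0119, 'joint_positions': [0.151, 0.1395, 1.6997, 0.0011, 1.2936, 1.6622]}
cam [0.583 0.137 0.197] [ 2.877e+00  2.000e-03 -1.510e+00]
pin_bend 0.94 [315.1 283.4] [0.479  0.1302 0.006 ]
hinge_entry 0.56 [313.8 209.5] [0.5395 0.1347 0.05  ]
[0.50237625 0.13178451 0.049     ]
[304.   0.  23. 292.]
```

Grip holds with the leg now vertical between the fingers. I feed in small steps.

Emit:
arm_command --commands "5 0.1 0 0 0 0 0;5 0.1 0 0 0 0 0"

```text
time: 28.68
tool_pos: [0.5144, 0.1354, 0.0168]
ee_rot: [-3.139, -0.004, 0.059]
wrist_force: [-4.6, 1.9, 2.6]
width: 0.0111
```

Emit:
arm_command --commands "4 0.1 0 0 0 0 0;4 0.1 0 0 0 0 0"

```text
time: 28.92
tool_pos: [0.5224, 0.1358, 0.0169]
ee_rot: [-3.138, -0.002, 0.059]
wrist_force: [-4.8, 1.6, 2.8]
width: 0.0115
```

Emit:
arm_command --commands "3 0.1 0 0 0 0 0;2 0.1 0 0 0 0 0"

```text
time: 29.18
tool_pos: [0.5277, 0.1361, 0.0169]
ee_rot: [-3.138, -0.002, 0.059]
wrist_force: [-4.3, 1.3, 2.9]
width: 0.0113
```

```bash
python3 -c "
from b import *
p=look('w16','wrist',['pin_bend','hinge_entry','pin_tip'])
for r in models.tip_of('pin_bend',p)[:2]: print(atz(p,r['centre'],.049))"
```

```text
{'time': 29.225, 'tool_pos': [0.5281, 0.1361, 0.0169], 'ee_rot': [-3.1382, -0.0022, 0.059], 'wrist_force': [-3.0618, 2.13, 2.6588], 'width': 0.0116, 'joint_positions': [0.1462, 0.1891, 1.6422, 0.0033, 1.3078, 1.6571]}
cam [0.606 0.138 0.196] [ 2.87   0.004 -1.51 ]
pin_bend 0.71 [318.  282.5] [0.5011 0.1299 0.006 ]
hinge_entry 0.72 [311.9 253.3] [0.5401 0.1357 0.05  ]
[0.52470958 0.13182591 0.049     ]
```

Emit:
arm_command --commands "0 0 0 0 0 0 0.35;0 0 0 0 0 0 0.35;-20 0 0 0 0 0 0.35;-25 0 -12 0 0 0 0;0 0 -14 0 0 0 0;0 0 0 0 0 0 0;0 0 0 0 0 0 0;0 0 0 0 0 0 0"

```text
time: 30.42
tool_pos: [0.4881, 0.1305, 0.044]
ee_rot: [3.14, -0.014, 0.058]
wrist_force: [0.3, 0.2, -0.1]
width: 0.0005
```

```bash
python3 -c "
from b import *
p=look('w17','wrist',['pin_bend','hinge_entry'])
for r in models.tip_of('pin_bend',p)[:2]: print(atz(p,r['centre'],.049))
for r in models.spot_in('pin',p)[:1]: print(np.round(np.array(r['bbox'])*[640,400,640,400]))
plan(.50,.1335,.042,2.2,0,1)"
```

```text
{'time': 30.475, 'tool_pos': [0.4879, 0.1305, 0.0438], 'ee_rot': [3.1398, -0.0131, 0.0582], 'wrist_force': [-0.6478, 0.0263, 0.415], 'width': 0.0004, 'joint_positions': [0.1512, 0.0694, 1.7186, -0.0031, 1.3406, 1.6645]}
cam [0.564 0.134 0.224] [ 2.882e+00 -1.000e-03 -1.511e+00]
pin_bend 0.61 [308.  188.6] [0.5146 0.1338 0.006 ]
hinge_entry 0.79 [304.5 160.8] [0.5389 0.1364 0.05  ]
[0.52429781 0.13376979 0.049     ]
[297.  43.  20. 153.]
12.7 -2.2 2.0 0.1 -0.7 1.1 0
```

Emit:
arm_command --commands "8 -3 2 0 -0.7 1 0;6 0 0 0 0 0 0;3 0 0 0 0 0 0;3 0 0 0 0 0 0"

```text
time: 31.18
tool_pos: [0.5088, 0.1349, 0.0414]
ee_rot: [3.14, 0.001, 0.04]
wrist_force: [-0.5, 0.1, -0.2]
width: 0.0003
```

Emit:
arm_command --commands "3 0 0 0 0 0 0;3 0 0 0 0 0 0"

```text
time: 31.42
tool_pos: [0.5134, 0.135, 0.0411]
ee_rot: [3.14, 0.005, 0.04]
wrist_force: [-2.9, -0.3, 1.9]
width: 0.0002
```

Emit:
arm_command --commands "3 0 0 0 0 0 0;3 0 0 0 0 0 0"

```text
time: 31.68
tool_pos: [0.5188, 0.1352, 0.0411]
ee_rot: [3.14, 0.007, 0.04]
wrist_force: [-2.2, -0.4, 2.1]
width: 0.0003
```

Emit:
arm_command --commands "3 0 0 0 0 0 0;3 0 0 0 0 0 0"

```text
time: 31.92
tool_pos: [0.5194, 0.1352, 0.0411]
ee_rot: [3.139, 0.021, 0.04]
wrist_force: [-11.7, -1.9, 8.4]
width: 0.0002
```

Emit:
arm_command --commands "4 0 0 0 1 0 0;4 0 0 0 0 0 0"

```text
time: 32.17
tool_pos: [0.5194, 0.1352, 0.041]
ee_rot: [3.138, 0.022, 0.041]
wrist_force: [-12.1, -0.7, 9.8]
width: 0.0008
```

Emit:
arm_command --commands "-6 0 0 0 0 0 0;-25 0 0 0 0 0 0;-10 0 -20 0 0 0 0;0 0 0 0 0 0 0"

```text
time: 32.67
tool_pos: [0.4816, 0.1338, 0.0624]
ee_rot: [3.139, 0.013, 0.041]
wrist_force: [0.5, -0.5, -0.5]
width: 0.0007
```

```bash
python3 -c "
from b import *
p=look('w18','wrist',['pin_bend','hinge_entry'])
for r in models.tip_of('pin_bend',p)[:2]: print(atz(p,r['centre'],.049))
plan(.488,.1305,.044,3.3,0,1)
cv2.imwrite('pics/w18c.png',cv2.resize(p['img'][0:240,160:480],(800,600),interpolation=2))"
```

```text
{'time': 32.725, 'tool_pos': [0.4807, 0.1336, 0.061], 'ee_rot': [3.1384, 0.0157, 0.0406], 'wrist_force': [0.3998, -0.2523, 0.2113], 'width': 0.0001, 'joint_positions': [0.1584, 0.0621, 1.6899, -0.0014, 1.4055, 1.6889]}
cam [0.562 0.136 0.241] [ 2.856e+00 -2.000e-03 -1.529e+00]
pin_bend 0.65 [312.2 149.7] [0.5303 0.1348 0.006 ]
pin_bend 0.35 [73.3 12.7] [0.608  0.2849 0.006 ]
hinge_entry 0.88 [311.3 142.4] [0.5402 0.1356 0.05  ]
[0.53609116 0.13498481 0.049     ]
[0.59960324 0.25757424 0.049     ]
8.4 3.2 15.6 0.2 1.1 -1.0 0
```

Emit:
arm_command --commands "0 0 -40 0 0 0 0;0 0 -50 0 0 0 0;20 0 -30 0 -0.9 0 0;25 0 0 0 0 0 0;0 0 0 0 0 0 0;0 0 0 0 0 0 0"

```text
time: 33.62
tool_pos: [0.5281, 0.1353, 0.1756]
ee_rot: [3.137, 0.044, 0.04]
wrist_force: [0.5, 0.7, -0.4]
width: 0.0007
```

```bash
python3 -c "
from b import *
p=look('w19','wrist',['pin_bend','hinge_entry','hinge_mid','pin_tip','leaf','leaf_tab'])
for q in('pin_bend','pin_tip','leaf'):
  for r in models.tip_of(q,p)[:1]: print(q,atz(p,r['centre'],.05))
t=snapshot('scene')
a=cv2.imread('pics/w18.png')[60:220,230:390];b=p['img'][0:300,170:470]
cv2.imwrite('pics/f.png',np.hstack([cv2.resize(a,(380,380),interpolation=2),cv2.resize(b,(400,400),interpolation=2)[:380]]))"
```

```text
{'time': 33.675, 'tool_pos': [0.5279, 0.1353, 0.1753], 'ee_rot': [3.1367, 0.0443, 0.0395], 'wrist_force': [-0.1613, 0.7056, -0.0733], 'width': 0.0006, 'joint_positions': [0.1469, 0.1183, 1.3971, -0.0001, 1.6708, 1.678]}
cam [0.614 0.138 0.351] [ 2.825 -0.004 -1.53 ]
pin_bend 0.55 [312.8 181.8] [0.5229 0.1332 0.006 ]
hinge_entry 0.67 [312. 175.] [0.5408 0.1348 0.05  ]
hinge_mid 0.59 [309.6 100.1] [0.6056 0.1394 0.05  ]
leaf_tab 0.68 [170.6 100.2] [0.6008 0.2565 0.05  ]
pin_bend [0.53452787 0.13378618 0.05      ]
```

View pics/f.png

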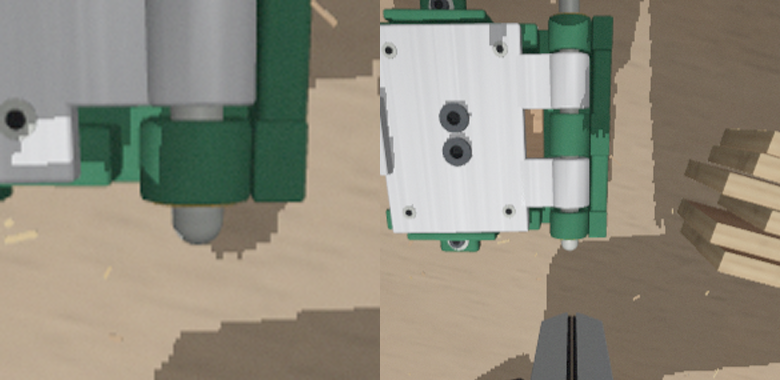

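Left crop: the bend sits right against the bronze-ringed lug, with about 9–10 mm showing (rows 205–243) and the leg hanging down. Right crop: all knuckles are in line, the plate lies flat, and the nose protrudes past the last lug. I hand in.

```bash
python3 -c "
from h import *
robot.close_job();st()"
```

```text
the job is handed in; nothing more can be done
the job is handed in; nothing more can be done
```

I pushed the drill plate back until it stopped, then threaded the pin through all five bores and handed the job in at about 34 s of the 72 s.

**How it went:** The plate met its stop at about 7–12 N. I fed the pin by hand-over-hand grips. It bound once at about 15 N near the second knuckle, because I was holding it low; once levelled it moved freely. I then turned the leg down between the fingers and pushed the bend home with the closed fingers, against a solid stop at about 12 N.

**Last checks:**
- **Pin home:** the outside of the bend was at x ≈ 0.527 m, against about 0.5275 m expected when home. The networks put the bend 6 mm before the entry in the last picture and 4 mm in the one before.
- **Picture:** the bend sits against the first lug, the nose shows beyond the last lug, and the knuckles are in line with the plate flat. The gripper was clear and touching nothing.

**Not confirmed:**
- The nose's full 22 mm protrusion was cut off at the edge of the picture, and the network did not report the pin tip there.
- I did not measure the loose tools again at the end. No unexpected contact force showed in the readings.

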